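# Set the sizing jig to a bridge blank

### The arm

A 6-joint arm with a two-finger parallel gripper is mounted at the origin on the work surface. World frame = base frame: x ahead of the robot, y to its left, z up, the work surface at z = 0. Lengths are in m, angles in rad, forces in N, time in s.
With the tool pointing down it reaches from about 0.35 to 0.975 m from the base axis. Payload 4.9 kg.
Tool frame: the origin (TCP) lies between the finger pads; the fingertips stand 22 mm ahead of it and the grasp point (between the pads) lies 3 mm ahead of it; z points along the fingers, y is the line along which they close (so a half turn about z gives the same grasp; the last joint's range is limited). The gripper opens to 85 mm and grips with 20 to 120 N. Pads are 22 mm wide; open, the fingers measure 114 mm over their backs; the gripper's body (76 mm by 85 mm) begins 54 mm behind the grasp point. The pads swing forward as they close: fully open they stand 13 mm farther back than shut.
Start: joints at [1.163, 0.053, 1.613, -0, 1.476, -0.119], TCP at [0.178, 0.599, 0.22] pointing down, gripper open.
Joint ranges: [-3.01, 3.01], [-1.01, 2.22], [0.06, 2.58], [-1.02, 4.17], [0.09, 2.62], [-3.14, 3.14]. Speed limits (rad/s): [2.57, 2.57, 3.14, 3.14, 3.14, 3.14].

### API

Orientations are given as a unit quaternion [w, x, y, z].
In Python, from plant import state, grab_frame, get_calibration, job_done, recognise, regions_of gives the robot as it stands.
- The arm moves only by the tool apply_moves, never from a script. Its argument "targets" is a list of rows, each an object with "translation": the shift along the tool's x, y, z normalised to -1 to 1, where 1 is 100 mm, a list of three; "twist": the turn about the tool's z normalised to -1 to 1, where 1 is 0.1 rad; "hand": the opening, from 0 (shut) to 1 (fully open). A call has 1 to 8 rows; each row shifts and turns the commanded pose from where the row before left it, along the tool's axes as they then stand; what a row does not reach is not made up. A row lasts 1/10 s, in which the tool goes at most 50 mm and 8.59 degrees, less where a joint would pass 70% of its speed; a pose out of reach is approached as far as the arm can. A call with a number of a shift or a turn outside -1 to 1 is refused whole. A call with a gripper value outside its range is refused whole. The fingers move at their own pace and stop on an object; the grip force is fixed at half the most. Time passes only in rows, so rows that do not move let the fingers close. It gives the time, the measured TCP pose, the force, the opening and the grip force at its end, in the units of the state.
- state(): the state, without advancing time (a new reading comes with each control period).
- grab_frame(name): name is "scene" or "top" or "wrist"; returns the picture (480x640x3 uint8, red, green, blue); there is no depth.
- get_calibration(name): a dict with "camera_matrix" (3x3 intrinsics, pixels), "pose" (4x4, takes a point from camera to world coordinates). Camera axes: x right, y up, looking along -z (the intrinsics and any distortion apply to the point x, -y, -z); pixel columns grow to the right and rows downward; lengths in m; the calibration is good to about 2 mm. A picture is of the moment at which its call begins: read the wrist's pose just before it. get_calibration takes no time and is no camera call; for the wrist camera it gives the pose at the moment of the call.
- job_done(): hands the job in; it is judged then, once.
Trained networks look in the newest picture that a camera, given by its name, has taken for a name from the list of things; names that differ only in an ending like _2 or _b are one class to them, and where a whole thing is asked for, a point or a joint stands for the part that bears it (a point fixed in the world has none). Each returns a list of dicts, best first, with "score" (0 to 1); they miss things now and then, are a little off and sometimes report something else, mostly with a low value. They report only what shows in the picture. A call takes as long as a camera call.
- recognise(camera, query): "point" ([x, y, z] in m, in world coordinates, good to about 4 mm: the middle of the surface that is visible of it).
- regions_of(camera, query): "pixels" (480x640 bool, what is visible of it).
The state is a dict: "time": time; "joint_pos": joint angles; "joint_vel": joint speeds; "joint_efforts": joint torques, N m; "tool_pos": TCP position; "tool_rot": TCP orientation; "contact_force": force on the tool from outside, world axes, zero at the start; "ft_torque": the same for the moment, N m; "gripper_width": opening from 0.0 (shut) to 1.0 (fully open); "grasp_force": force on a finger pad.
Only numpy, scipy, OpenCV 4.12 (cv2) and the standard library are available. Lean on these libraries where they do the work, as an engineer would, in place of code of your own. Each camera call takes 0.05 s, during which the arm holds its last target. There are 200 camera calls.

### The job

Lay the bridge blank flat and upright in the jig, lengthwise along the fence, between the fence's liner and the jaw, and let go of it. Turn the dial clockwise click by click until the jaw has pushed the blank up against the liner and the dial will take no further click, feeling for it gently so that the wood is not crushed; then turn the dial back exactly two clicks, so that the blank keeps a little running clearance, and let go. Leave the other things on the bench alone.

Things in the scene. Friction and masses are not known exactly. Their poses are not given: they have to be found in the camera images.
- jig: Fixed sizing jig: plywood bed 130 (x) x 270 (y) x 14 mm; origin at the centre of its underside, on the bench. The jaw moves along its y axis; fence and jaw run along its x axis. At its +y end a grey gearbox (76 x 90 mm, top 50 mm above the bench, centred at y = +70 mm) carries the dial. The bed is open at both x ends.
- fence: Fixed wooden bar on the bed, 96 (x) x 20 (y) x 30 mm high. Origin at the middle of the bottom edge of its inner face, on the bed's top, 14 mm above the bench; y points to the jaw, axes parallel to the jig's. In front of that face stands a fixed plywood liner, 84 x 26 mm high, 3 to 12 mm thick (changed from job to job, not measured); from liner to jaw 36 to 49 mm are open at the start.
- jaw: Moving wooden jaw, 74 (x) x 16 (y) x 28 mm high, 1 mm above the bed, on two rods from the gearbox; origin at the middle of its face towards the fence, 14 mm above the bench. The dial drives it through a stiff spring (8 N per mm pushed back), so with the blank against the liner a further click adds about 20 N. Above 30 N the wood is crushed.
- jaw_face (a point): Centre of the jaw's face towards the fence, 29 mm above the bench; same axes as the jig.
- dial (a joint): Dial angle in rad, 0 at the start (a click), growing clockwise seen from above; stops at -0.9 and 3.9. Clicks every pi/10 rad; let go, it rests in the nearest click. A click clockwise moves the jaw 2.5 mm towards the fence. Peak torque between clicks 0.04 to 0.065 N m; each 10 N on the jaw adds 0.08 N m. A click counts as taken only if the dial stays in it when let go; jaw pressure may turn it back.
- dial_grip (a point): Point to grip the dial, on its upright axis, 77 mm above the bench. The dial is a round black ribbed knob, 36 mm across (39 over the ribs, which are only seen), 32 mm high, from 56 to 88 mm above the bench, on a 62 mm index plate. The point's axes turn with it; a white line on top shows its -x side. It can be gripped at any angle.
- blank: Loose dark wood bridge blank, 54 mm long (x), 26 wide (y), 36 high: straight-sided for the lower 24 mm, then a ridge 16 wide, 12 high along its length. Origin at the centre of its underside. 50 to 100 g. Starts upright on the bench. Grip it across its 54 mm ends; in the jig its length lies along the jig's x axis, near x = 0, either way round.
- glue: Bystander: glue bottle, 52 mm diameter, 120 mm high; origin at the centre of its underside. Leave alone.
- gouge: Bystander: carving tool with wooden handle, 200 mm long, lying on the bench along its x axis. Leave alone.
- plane: Bystander: small wooden hand plane, 120 x 42 mm, 60 mm high; origin at the centre of its underside. Leave alone.

How it is judged:
By the outcome, as a careful person would: the job done as asked, in the order asked, and still so for the second after the job is handed in, with the robot touching nothing.
It also fails if it takes over 72 s, if anything falls off the work surface, if the arm or the gripper's body presses on something with over 40 N, if the wrist force passes 120 N, or if a joint passes its speed limit or range.

## Working session

There is one attempt and no reset: what is moved stays moved. The work goes in short steps, Python scripts to look and compute and a tool call to move; the robot and the scene stay as the last step left them, time stands still between calls to the robot, and variables do not carry over. Pictures are saved under pics/ and viewed, at most 10 in all, crops included, and the job is handed in when it is done.

Besides the shell and the picture viewer there is one more tool, called after "Request:" as name(argument=value, ...) on one line, values as JSON. apply_moves: Moves the arm, as the interface text tells. Its arguments: {"type":"object","properties":{"targets":{"type":"array"}},"required":["targets"]}

```bash
ls; mkdir -p pics; cat > h.py <<'E'
import numpy as np, cv2
from plant import *
def ray(cam,u,v,z,c=None):
    c=c or get_calibration(cam); K=np.array(c["camera_matrix"]); P=np.array(c["pose"])
    d=np.linalg.inv(K)@[u,v,1]; d=P[:3,:3]@[d[0],-d[1],-d[2]]; o=P[:3,3]
    return o+d*(z-o[2])/d[2]
def proj(cam,p,c=None):
    c=c or get_calibration(cam); K=np.array(c["camera_matrix"]); P=np.array(c["pose"])
    q=P[:3,:3].T@(np.array(p)-P[:3,3]); q=K@[q[0],-q[1],-q[2]]; return q[:2]/q[2]
def save(cam,name,f=None):
    f=grab_frame(cam) if f is None else f; cv2.imwrite(f"pics/{name}.png",f[:,:,::-1]); return f
E
python3 - <<'E'
from h import *
s=state(); print(s)
c=get_calibration("top"); print(c)
save("top","top0"); 
for q in ["jig","fence","jaw","dial","blank","glue","gouge","plane","jaw_face","dial_grip"]:
    r=recognise("top",q); print(q,[(np.round(x["point"],3).tolist(),round(x["score"],2)) for x in r[:2]])
save("scene","scene0")
E
```

```text
pics
{'time': 0.0, 'joint_pos': array([ 1.16297808e+00,  5.33674990e-02,  1.61430814e+00, -1.40433584e-05,
        1.47600800e+00, -1.19006908e-01]), 'joint_vel': array([ 0.00014887, -0.00132475, -0.00016635, -0.00117877,  0.00012916,
       -0.00095024]), 'joint_efforts': array([ 3.51657563e-04, -3.93688345e+01, -3.70174491e+01, -1.73623703e-04,
        7.08846506e-03,  1.21199434e-05]), 'tool_pos': array([0.1777536 , 0.59850527, 0.21824801]), 'tool_rot': array([-2.65473400e-04,  1.43903567e-01,  9.89591163e-01, -1.01124896e-03]), 'contact_force': array([-0.51956118, -0.15120664, -0.42848425]), 'ft_torque': array([-0.01734252, -0.00708349,  0.06721547]), 'grasp_force': 0.0, 'gripper_width': 0.9985347780496235}
{'camera_matrix': array([[555.12080534,   0.        , 315.11899039],
       [  0.        , 555.12080534, 244.13215826],
       [  0.        ,   0.        ,   1.        ]]), 'pose': array([[ 0.01078945,  0.99114846, -0.13231902,  0.42734554],
       [-0.99990948,  0.01175807,  0.00654113,  0.01842205],
       [ 0.00803905,  0.13223647,  0.9911856 ,  1.34015219],
       [ 0.        ,  0.        ,  0.        ,  1.        ]])}
jig [([0.559, 0.06, 0.014], 0.94), ([0.474, -0.258, 0.03], 0.56)]
fence [([0.599, -0.034, 0.043], 0.53)]
jaw [([0.574, 0.027, 0.045], 0.8)]
dial [([0.542, 0.111, 0.091], 0.6)]
blank [([0.473, -0.26, 0.031], 0.79)]
glue [([0.706, -0.239, 0.081], 0.93)]
gouge [([0.649, -0.397, 0.019], 0.68)]
plane [([0.507, 0.437, 0.018], 0.93)]
jaw_face [([0.57, 0.028, 0.044], 0.75)]
dial_grip [([0.545, 0.11, 0.086], 0.62)]
```

View pics/top0.png

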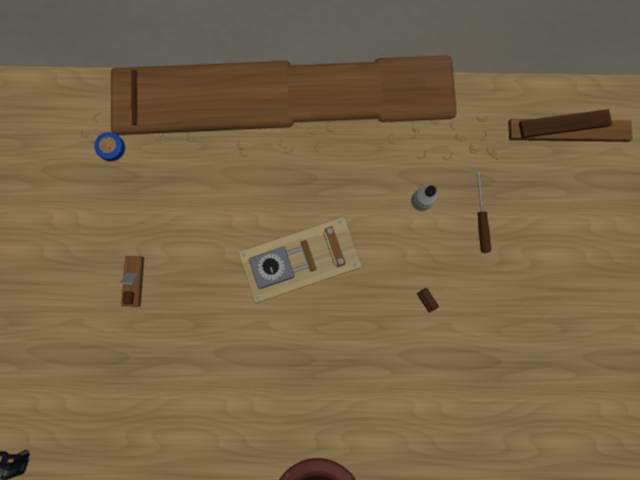

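```bash
python3 - <<'E'
from h import *
im=cv2.imread("pics/top0.png")
for n,q,zz in [("jig","jig",.014),("fence","fence",.044),("jaw","jaw",.043),("dial","dial",.088),("blank","blank",.036)]:
    grab_frame("top"); r=regions_of("top",q)[0]; m=r["pixels"].astype(np.uint8)
    cn=max(cv2.findContours(m,0,2)[0],key=cv2.contourArea)
    b=cv2.boxPoints(cv2.minAreaRect(cn)); print(n,round(r["score"],2),m.sum(),b.round().tolist(),[np.round(ray("top",*p,zz)[:2],4).tolist() for p in b], np.round(ray("top",*b.mean(0),zz),4))
cv2.imwrite("pics/topc.png",cv2.resize(im[120:460,220:480],None,fx=2.3,fy=1.7 and 2.3,interpolation=cv2.INTER_CUBIC)[:600])
E
```

```text
jig 0.66 5767 [[237.0, 251.0], [345.0, 215.0], [363.0, 268.0], [255.0, 304.0]] [[0.5848, 0.197], [0.6759, -0.0624], [0.5478, -0.1051], [0.4591, 0.1515]] [0.5662 0.0458 0.014 ]
fence 0.53 366 [[323.0, 229.0], [332.0, 226.0], [347.0, 265.0], [338.0, 268.0]] [[0.6363, -0.0088], [0.6447, -0.0303], [0.5529, -0.065], [0.5447, -0.0437]] [ 0.5944 -0.037   0.044 ]
jaw 0.66 467 [[477.0, 210.0], [488.0, 209.0], [492.0, 252.0], [480.0, 253.0]] [[0.6861, -0.3739], [0.6889, -0.4005], [0.5875, -0.4065], [0.5848, -0.3802]] [ 0.6366 -0.3903  0.043 ]
dial 0.73 178 [[261.0, 266.0], [271.0, 257.0], [281.0, 267.0], [272.0, 277.0]] [[0.5431, 0.132], [0.565, 0.111], [0.5414, 0.0868], [0.5196, 0.1078]] [0.5423 0.1094 0.088 ]
blank 0.62 291 [[416.0, 294.0], [426.0, 287.0], [440.0, 306.0], [429.0, 313.0]] [[0.4872, -0.2283], [0.5037, -0.2529], [0.4582, -0.2828], [0.4418, -0.2582]] [ 0.4726 -0.2556  0.036 ]
```

The top view shows the jig centred near pixel (300,259), with the dial at (271,266) and the fence at (334,246). The blank is at (428,300), the glue at (425,197) and the plane at (132,281). I'm moving towards the blank.

Request:
apply_moves(targets=[{"translation": [-0.35, -0.32, 0], "twist": 0, "hand": 1}, {"translation": [-0.35, -0.32, 0], "twist": 0, "hand": 1}, {"translation": [-0.35, -0.32, 0], "twist": 0, "hand": 1}, {"translation": [-0.35, -0.32, 0], "twist": 0, "hand": 1}, {"translation": [-0.35, -0.32, 0], "twist": 0, "hand": 1}, {"translation": [-0.35, -0.32, 0], "twist": 0, "hand": 1}, {"translation": [-0.35, -0.32, 0], "twist": 0, "hand": 1}, {"translation": [-0.35, -0.32, 0], "twist": 0, "hand": 1}])

```text
time: 1.9
tool_pos: [0.3741, 0.2723, 0.2198]
tool_rot: [0.0, 0.144, 0.99, 0.0]
contact_force: [0.7, -0.2, 0.0]
gripper_width: 0.998
grasp_force: 0.0
```

```bash
cat >> h.py <<'E'
from scipy.spatial.transform import Rotation as Ro
def tool():
    s=state(); w,x,y,z=s["tool_rot"]; return np.array(s["tool_pos"]),Ro.from_quat([x,y,z,w]).as_matrix(),s
def plan(target,yaw=None):
    """yaw: wanted world angle (deg) of tool y; translation first in present tool axes, units 100mm; twist units .1 rad"""
    p,R,s=tool(); d=R.T@(np.array(target)-p)/.1
    cur=np.degrees(np.arctan2(R[1,1],R[0,1])); tw=None
    if yaw is not None:
        a=(yaw-cur+90)%180-90; tw=-np.radians(a)/.1
    print("t",round(s["time"],2),"pos",p.round(4),"yaw",round(cur,2),"tilt",np.round(R[:,2],4),"shift",d.round(3),"norm",np.linalg.norm(d).round(2),"twist",tw,"j",s["joint_pos"].round(2),"F",np.round(s["contact_force"],1),"w",round(s["gripper_width"],3))
E
python3 -c "
from h import *
plan([.47,-.25,.22],33.3)"
```

```text
t 1.9 pos [0.3741 0.2723 0.2198] yaw 73.47 tilt [ 1.e-03  5.e-04 -1.e+00] shift [-2.405e+00 -4.734e+00 -3.000e-03] norm 5.31 twist 7.011649943498554 j [ 0.47 -0.35  1.98 -0.    1.52 -0.81] F [ 0.7 -0.2  0. ] w 0.998
```

Request:
apply_moves(targets=[{"translation": [-0.22, -0.43, 0], "twist": 0, "hand": 1}, {"translation": [-0.22, -0.43, 0], "twist": 0, "hand": 1}, {"translation": [-0.22, -0.43, 0], "twist": 0, "hand": 1}, {"translation": [-0.22, -0.43, 0], "twist": 0, "hand": 1}, {"translation": [-0.22, -0.43, 0], "twist": 0, "hand": 1}, {"translation": [-0.22, -0.43, 0], "twist": 0, "hand": 1}, {"translation": [-0.22, -0.43, 0], "twist": 0, "hand": 1}, {"translation": [-0.22, -0.43, 0], "twist": 0, "hand": 1}])

```text
time: 2.7
tool_pos: [0.4442, -0.1081, 0.2199]
tool_rot: [0.001, 0.144, 0.99, -0.0]
contact_force: [1.4, -0.2, 0.8]
gripper_width: 1.003
grasp_force: 0.0
```

Request:
apply_moves(targets=[{"translation": [-0.2, -0.43, 0], "twist": 1, "hand": 1}, {"translation": [-0.25, -0.4, 0], "twist": 1, "hand": 1}, {"translation": [-0.29, -0.37, 0], "twist": 1, "hand": 1}, {"translation": [0, 0, 0], "twist": 1, "hand": 1}, {"translation": [0, 0, 0], "twist": 1, "hand": 1}, {"translation": [0, 0, 0], "twist": 1, "hand": 1}, {"translation": [0, 0, 0], "twist": 1, "hand": 1}, {"translation": [0, 0, 0], "twist": 0, "hand": 1}])

```text
time: 3.5
tool_pos: [0.4673, -0.2457, 0.2195]
tool_rot: [0.0, 0.474, 0.88, 0.0]
contact_force: [0.2, -0.4, -0.6]
gripper_width: 0.998
grasp_force: 0.0
```

```bash
cat > blank.py <<'E'
from h import *
c=get_calibration("wrist"); f=grab_frame("wrist"); 
im=f.copy()
for q in ["blank"]:
    r=regions_of("wrist",q)
    for k in r[:2]:
        m=k["pixels"].astype(np.uint8); cn=max(cv2.findContours(m,0,2)[0],key=cv2.contourArea)
        b=cv2.boxPoints(cv2.minAreaRect(cn)); print(q,k["score"],m.sum(),b.round().tolist())
        for z in (0,.024,.036): 
            w=np.array([ray("wrist",*p,z,c)[:2] for p in b]); print(z,w.round(4).tolist(),w.mean(0).round(4))
        cv2.polylines(im,[b.astype(int)],True,(255,0,0),1)
    r=recognise("wrist",q); print([(np.round(x["point"],4),x["score"]) for x in r[:2]])
import sys
save("wrist",sys.argv[1],im)
plan([.473,-.256,.22],33.3)
E
python3 blank.py w1
```

```text
blank 0.77 1829 [[287.0, 202.0], [345.0, 202.0], [345.0, 234.0], [287.0, 234.0]]
0 [[0.4418, -0.2634], [0.49, -0.2317], [0.5087, -0.2589], [0.4594, -0.2915]] [ 0.475  -0.2614]
0.024 [[0.4409, -0.2585], [0.486, -0.2288], [0.5036, -0.2543], [0.4574, -0.2848]] [ 0.472  -0.2566]
0.036 [[0.4405, -0.2561], [0.484, -0.2274], [0.501, -0.252], [0.4564, -0.2814]] [ 0.4705 -0.2542]
[(array([ 0.469 , -0.256 ,  0.0333]), 0.87)]
t 3.65 pos [ 0.4674 -0.2456  0.2196] yaw 33.45 tilt [ 1.e-04 -1.e-04 -1.e+00] shift [-0.118 -0.011 -0.004] norm 0.12 twist 0.026255853236928816 j [-0.62 -0.18  1.84  0.    1.49 -1.21] F [ 0.3 -0.3  0.6] w 1.001
```

View pics/w1.png

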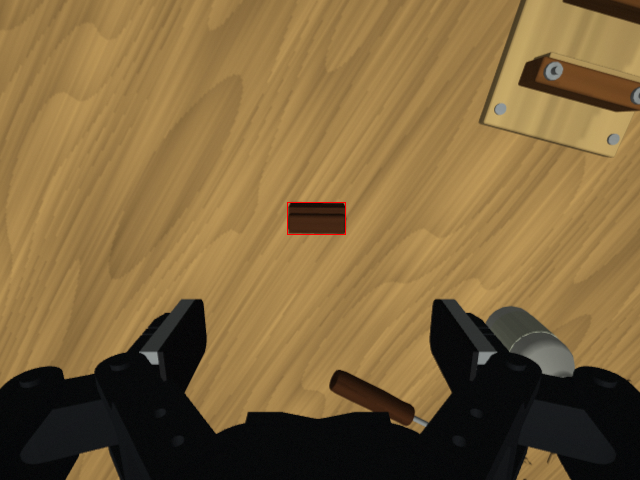

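The wrist view shows the blank centred at (316,218), square to the fingers. It is about 54 mm long, as it should be, at about (0.4715,-0.2555). I'm descending to grasp it.

Request:
apply_moves(targets=[{"translation": [-0.105, -0.02, 0.4], "twist": 0, "hand": 1}, {"translation": [0, 0, 0.45], "twist": 0, "hand": 1}, {"translation": [0, 0, 0.45], "twist": 0, "hand": 1}, {"translation": [0, 0, 0.4], "twist": 0, "hand": 1}, {"translation": [0, 0, 0.24], "twist": 0, "hand": 1}, {"translation": [0, 0, 0], "twist": 0, "hand": 1}, {"translation": [0, 0, 0], "twist": 0, "hand": 0.5}, {"translation": [0, 0, 0], "twist": 0, "hand": 0.5}])

```text
time: 4.45
tool_pos: [0.4731, -0.2566, 0.028]
tool_rot: [0.002, 0.474, 0.88, -0.0]
contact_force: [-0.8, -0.6, 0.1]
gripper_width: 0.69
grasp_force: 0.0
```

Request:
apply_moves(targets=[{"translation": [0, 0, 0], "twist": 0, "hand": 0.5}, {"translation": [0, 0, 0], "twist": 0, "hand": 0.5}, {"translation": [0, 0, 0], "twist": 0, "hand": 0.5}, {"translation": [0, 0, 0], "twist": 0, "hand": 0.5}])

```text
time: 4.85
tool_pos: [0.4716, -0.2556, 0.0259]
tool_rot: [0.0, 0.474, 0.88, -0.0]
contact_force: [0.0, -0.2, -0.1]
gripper_width: 0.496
grasp_force: 0.0
```

Request:
apply_moves(targets=[{"translation": [0, 0, 0], "twist": 0, "hand": 0.2}, {"translation": [0, 0, 0], "twist": 0, "hand": 0.2}, {"translation": [0, 0, 0], "twist": 0, "hand": 0.2}])

```text
time: 5.15
tool_pos: [0.4714, -0.2554, 0.0254]
tool_rot: [-0.0, 0.474, 0.88, 0.0]
contact_force: [0.1, 0.8, -0.5]
gripper_width: 0.201
grasp_force: 0.0
```

```bash
python3 blank.py w2
```

```text
blank 0.77 5849 [[256.0, 255.0], [383.0, 255.0], [383.0, 326.0], [256.0, 326.0]]
0 [[0.4401, -0.2647], [0.4929, -0.2299], [0.5161, -0.2618], [0.4603, -0.2986]] [ 0.4773 -0.2637]
0.024 [[0.4391, -0.2556], [0.4848, -0.2255], [0.5049, -0.2531], [0.4566, -0.285]] [ 0.4713 -0.2548]
0.036 [[0.4385, -0.2511], [0.4807, -0.2233], [0.4993, -0.2488], [0.4547, -0.2782]] [ 0.4683 -0.2503]
[(array([ 0.4691, -0.2533,  0.0208]), 0.85)]
t 5.3 pos [ 0.4714 -0.2555  0.0254] yaw 33.35 tilt [-1.e-04  1.e-04 -1.e+00] shift [-0.013  0.01  -1.946] norm 1.95 twist 0.008131072658400882 j [-0.64  0.05  1.96 -0.    1.13 -1.22] F [ 0.4  0.  -0.1] w 0.199
```

View pics/w2.png

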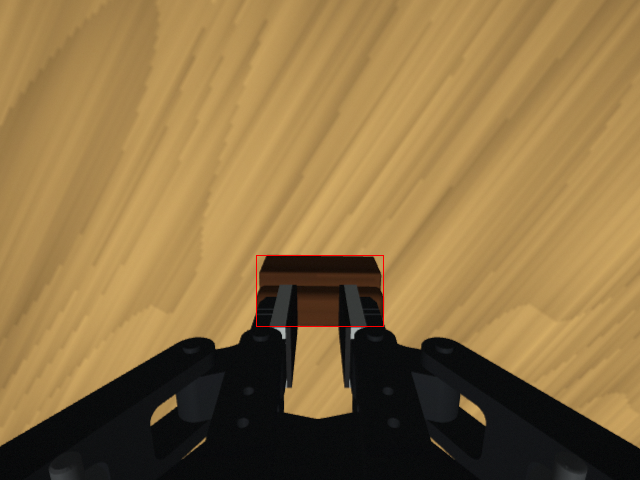

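```bash
python3 - <<'E'
from h import *
c=get_calibration("wrist"); print(c)
p,R,s=tool()
for n,o in [("tcp",[0,0,0]),("grasp",[0,0,.003]),("tipR",[0,.0085,.022]),("tipL",[0,-.0085,.022]),("tipx+",[.011,.0085,.022]),("tipx-",[-.011,.0085,.022])]:
    w=p+R@np.array(o); print(n,w.round(4),proj("wrist",w,c).round(1))
E
```

```text
{'camera_matrix': array([[380.20152145,   0.        , 317.67208675],
       [  0.        , 380.20152145, 237.1851788 ],
       [  0.        ,   0.        ,   1.        ]]), 'pose': array([[ 8.35090231e-01, -5.28708084e-01, -1.51960745e-01,
         4.32333339e-01],
       [ 5.50112916e-01,  8.02449562e-01,  2.31193598e-01,
        -1.96981473e-01],
       [-2.93090578e-04, -2.76663084e-01,  9.60966936e-01,
         1.79300692e-01],
       [ 0.00000000e+00,  0.00000000e+00,  0.00000000e+00,
         1.00000000e+00]])}
tcp [ 0.4714 -0.2555  0.0254] [318.8 294. ]
grasp [ 0.4714 -0.2555  0.0224] [318.8 291.2]
tipR [ 0.4785 -0.2508  0.0034] [335.9 275.4]
tipL [ 0.4643 -0.2601  0.0034] [301.6 275.4]
tipx+ [ 0.4725 -0.2416  0.0034] [336.2 254.3]
tipx- [ 0.4846 -0.26    0.0034] [335.6 295.8]
```

```bash
python3 - <<'E'
from h import *
c=get_calibration("wrist"); p,R,s=tool()
for x in (.011,0,-.011):
  for z in (.02,.01,0,-.02,-.04):
    w=p+R@np.array([x,.0085,z]); print(x,z,"worldz",w[2].round(3),proj("wrist",w,c).round(0))
f=cv2.imread("pics/w2.png")[240:400,230:410]; cv2.imwrite("pics/c2.png",cv2.resize(f,None,fx=3.7,fy=3.7,interpolation=cv2.INTER_CUBIC))
E
```

```text
0.011 0.02 worldz 0.005 [336. 256.]
0.011 0.01 worldz 0.015 [337. 263.]
0.011 0 worldz 0.025 [339. 271.]
0.011 -0.02 worldz 0.045 [341. 290.]
0.011 -0.04 worldz 0.065 [345. 314.]
0 0.02 worldz 0.005 [336. 277.]
0 0.01 worldz 0.015 [337. 285.]
0 0 worldz 0.025 [338. 294.]
0 -0.02 worldz 0.045 [341. 316.]
0 -0.04 worldz 0.065 [344. 344.]
-0.011 0.02 worldz 0.005 [336. 297.]
-0.011 0.01 worldz 0.015 [337. 307.]
-0.011 0 worldz 0.025 [338. 317.]
-0.011 -0.02 worldz 0.045 [340. 341.]
-0.011 -0.04 worldz 0.065 [344. 372.]
```

View pics/c2.png

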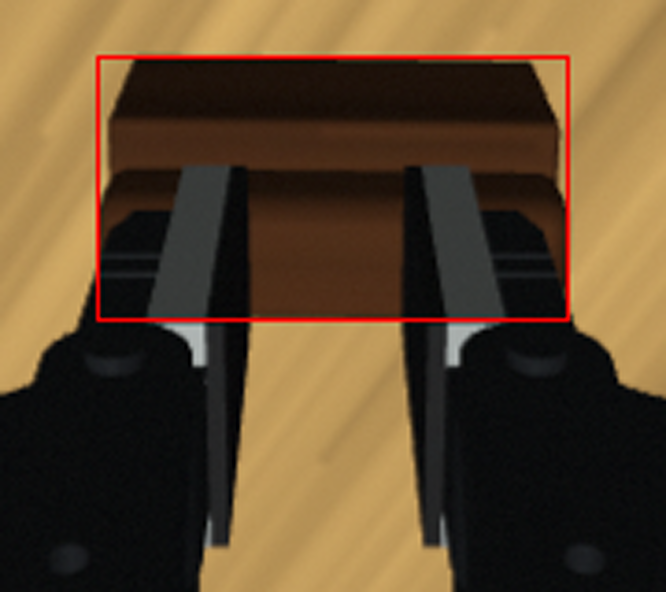

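The crop shows the finger pads drawn in front of the blank's ridge, with their tips at row 285. The blank hasn't moved and there is no contact force. So the fingers seem to be higher than the stated geometry says, and I'll check that from the side.

```bash
python3 - <<'E'
from h import *
f=grab_frame("scene"); c=get_calibration("scene"); u,v=proj("scene",[.4725,-.257,.03],c); print(u,v,c["pose"][:3,3])
for z in (0,.003,.0254,.036,.06): print(z,proj("scene",[.4714,-.2555,z],c).round(1))
u,v=int(u),int(v); x0,y0=max(u-70,0),max(v-70,0); k=f[y0:y0+110,x0:x0+140]; print(x0,y0)
cv2.imwrite("pics/s2.png",cv2.resize(k,None,fx=5,fy=5,interpolation=cv2.INTER_CUBIC)[:,:,::-1])
E
```

```text
183.87595930230847 281.0853841763241 [ 1.30848041 -0.50707498  0.68615941]
0 [186.7 290.5]
0.003 [186.4 289.5]
0.0254 [184.6 282.1]
0.036 [183.8 278.6]
0.06 [181.8 270.4]
113 211
```

View pics/s2.png

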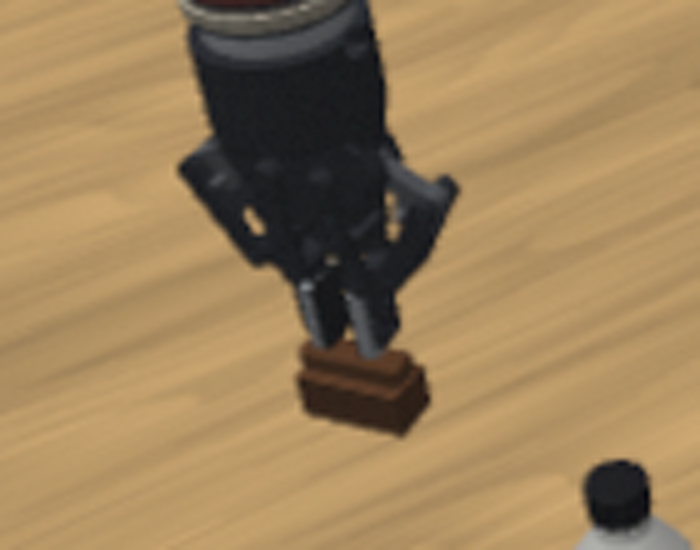

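The side view confirms it: the fingertips are just above the ridge, near z 0.04, while the TCP reads 0.025. The real fingers are about 34 mm higher than the stated tool geometry implies. I'm opening and going lower in small steps, checking the force.

Request:
apply_moves(targets=[{"translation": [0, 0, 0], "twist": 0, "hand": 1}, {"translation": [-0.03, 0, 0], "twist": 0, "hand": 1}, {"translation": [0, 0, 0], "twist": 0, "hand": 1}, {"translation": [0, 0, 0], "twist": 0, "hand": 1}, {"translation": [0, 0, 0.1], "twist": 0, "hand": 1}, {"translation": [0, 0, 0.1], "twist": 0, "hand": 1}, {"translation": [0, 0, 0], "twist": 0, "hand": 1}])

```text
time: 6.05
tool_pos: [0.4714, -0.2568, 0.0029]
tool_rot: [-0.002, 0.475, 0.88, 0.0]
contact_force: [-0.4, -0.0, -0.3]
gripper_width: 0.998
grasp_force: 0.0
```

Request:
apply_moves(targets=[{"translation": [0, 0, 0.1], "twist": 0, "hand": 1}, {"translation": [0, 0, 0.03], "twist": 0, "hand": 1}, {"translation": [0, 0, 0], "twist": 0, "hand": 1}])

```text
time: 6.35
tool_pos: [0.4725, -0.2575, -0.0085]
tool_rot: [-0.001, 0.475, 0.88, 0.0]
contact_force: [0.9, 0.1, 0.3]
gripper_width: 1.003
grasp_force: 0.0
```

```bash
python3 blank.py w3
```

```text
blank 0.9 13836 [[241.0, 277.0], [400.0, 277.0], [400.0, 370.0], [241.0, 370.0]]
0 [[0.4395, -0.2656], [0.494, -0.2297], [0.5204, -0.2651], [0.4617, -0.3038]] [ 0.4789 -0.266 ]
0.024 [[0.4385, -0.2546], [0.484, -0.2247], [0.5061, -0.2542], [0.4571, -0.2865]] [ 0.4715 -0.255 ]
0.036 [[0.4381, -0.2492], [0.4791, -0.2221], [0.499, -0.2488], [0.4548, -0.2779]] [ 0.4677 -0.2495]
[(array([ 0.4697, -0.2539,  0.0321]), 0.81)]
t 6.5 pos [ 0.4734 -0.2582 -0.0072] yaw 33.35 tilt [ 4.e-04 -4.e-04 -1.e+00] shift [ 0.019  0.009 -2.272] norm 2.27 twist 0.008033583085301985 j [-0.64  0.11  1.97 -0.    1.07 -1.22] F [-0.3  0.2  0.1] w 1.003
```

View pics/w3.png

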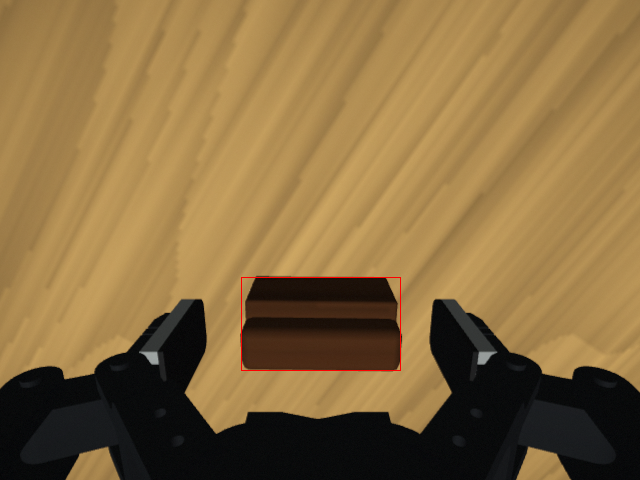

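The fingers now straddle the blank: its mask spans (241–400, 277–370), with pads at columns 205 and 430. I'm closing.

Request:
apply_moves(targets=[{"translation": [0, 0, 0], "twist": 0, "hand": 0.4}, {"translation": [0, 0, 0], "twist": 0, "hand": 0.4}, {"translation": [0, 0, 0], "twist": 0, "hand": 0.4}, {"translation": [0, 0, 0], "twist": 0, "hand": 0.4}, {"translation": [0, 0, 0], "twist": 0, "hand": 0.4}])

```text
time: 7.0
tool_pos: [0.4736, -0.2584, -0.0069]
tool_rot: [0.001, 0.474, 0.88, -0.0]
contact_force: [0.5, 0.1, 3.3]
gripper_width: 0.622
grasp_force: 64.0
```

```bash
python3 - <<'E'
from h import *
plan([.4734,-.2582,.1],33.3)
f=grab_frame("wrist"); cv2.imwrite("pics/w4.png",f[:,:,::-1])
E
```

```text
t 7.0 pos [ 0.4736 -0.2584 -0.0069] yaw 33.35 tilt [ 1.e-03 -8.e-04 -1.e+00] shift [ 1.000e-03 -1.000e-03 -1.069e+00] norm 1.07 twist 0.008709519424905538 j [-0.64  0.11  1.97 -0.    1.07 -1.22] F [0.5 0.1 3.3] w 0.622
```

Request:
apply_moves(targets=[{"translation": [0, 0, -0.2], "twist": 0, "hand": 0.4}, {"translation": [0, 0, -0.45], "twist": 0, "hand": 0.4}, {"translation": [0, 0, -0.45], "twist": 0.8, "hand": 0.4}, {"translation": [0, 0, -0.45], "twist": 0.8, "hand": 0.4}, {"translation": [0, 0, -0.4], "twist": 0.83, "hand": 0.4}, {"translation": [0.2, 0.4, -0.1], "twist": 0, "hand": 0.4}, {"translation": [0.2, 0.4, 0], "twist": 0, "hand": 0.4}, {"translation": [0.2, 0.4, 0], "twist": 0, "hand": 0.4}])

```text
time: 7.85
tool_pos: [0.5671, -0.1606, 0.198]
tool_rot: [0.0, 0.578, 0.816, 0.0]
contact_force: [-0.5, -0.5, -1.1]
gripper_width: 0.623
grasp_force: 63.6
```

Request:
apply_moves(targets=[{"translation": [0.2, 0.35, 0], "twist": 0, "hand": 0.4}, {"translation": [0.2, 0.35, 0], "twist": 0, "hand": 0.4}, {"translation": [0, 0, 0], "twist": 0, "hand": 0.4}])

```text
time: 8.15
tool_pos: [0.6206, -0.0967, 0.1963]
tool_rot: [-0.001, 0.576, 0.818, 0.0]
contact_force: [-1.0, -0.3, -0.8]
gripper_width: 0.618
grasp_force: 63.6
```

```bash
python3 - <<'E'
from h import *
plan([.584,-.003,.2],19.35)
c=get_calibration("wrist"); f=grab_frame("wrist"); np.save("f5.npy",f); np.save("c5.npy",c["pose"]); save("w","w5",f)
for q in ["jaw","fence","dial","jaw_face","dial_grip"]:
    r=recognise("wrist",q); print(q,[(np.round(x["point"],4),round(x["score"],2)) for x in r[:2]])
E
```

```text
t 8.15 pos [ 0.6206 -0.0967  0.1963] yaw 19.7 tilt [-9.0e-04  1.8e-03 -1.0e+00] shift [ 1.005 -0.028 -0.035] norm 1.01 twist 0.060867217659084545 j [-0.27  0.08  1.63  0.    1.44 -0.62] F [-1.  -0.3 -0.8] w 0.618
jaw [(array([0.5784, 0.0265, 0.0445]), 0.65)]
fence [(array([ 0.6   , -0.0358,  0.0434]), 0.93)]
dial []
jaw_face [(array([0.5741, 0.0287, 0.0449]), 0.88), (array([0.5829, 0.0024, 0.0133]), 0.59)]
dial_grip []
```

View pics/w5.png

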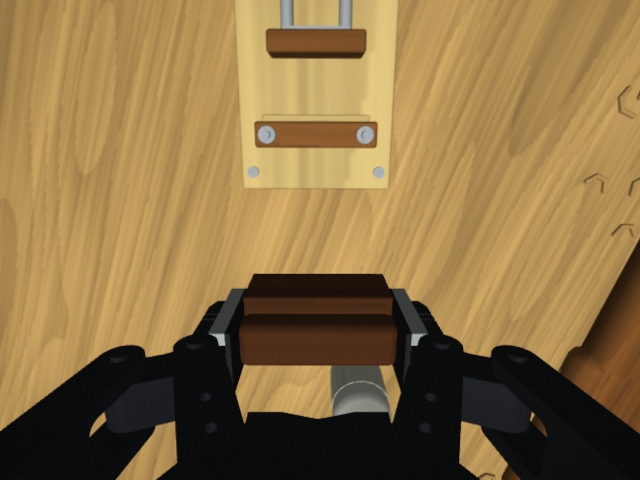

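The wrist view has the jig square-on: the jaw spans (266–366, 30–57), the thin liner strip is at rows 115–121, and the fence spans (255–377, 122–147). The bed's end edge is at row 188.

```bash
python3 - <<'E'
from h import *
f=np.load("f5.npy"); c=get_calibration("wrist"); c["pose"]=np.load("c5.npy")
g=f[:,280:350].astype(float).mean(1); 
for a,b in [(24,64),(106,154),(184,194)]: print([(i,g[i].round().astype(int).tolist()) for i in range(a,b,2)])
r=f.astype(float)
for row in (45,118,134): 
    h=r[row-2:row+3].mean(0).sum(1); d=np.abs(np.diff(h)); print(row,[(int(i),int(h[i+2]-h[i-2])) for i in np.where(d>30)[0] if 230<i<400])
# jig frame
th=np.radians(19.5); X=np.array([np.cos(th),np.sin(th)]); Y=np.array([-np.sin(th),np.cos(th)])
for n,u,v,z in [("jawfront_top",316,52,.043),("jawfront_bot",316,57,.015),("jawL",266,45,.043),("jawR",366,45,.043),("linerL",262,118,.04),("linerR",369,118,.04),("linerfront",316,115,.04),("fencefrontedge",316,122,.044),("fence_back",316,138,.044),("fenceL",255,134,.044),("fenceR",377,134,.044),("bedL",245,188,.014),("bedR",388,188,.014)]:
    w=ray("w",u,v,z,c)[:2]; print(n,w.round(4),"jx",(w@X).round(4),"jy",(w@Y).round(4))
E
```

```text
[(24, [181, 165, 124]), (26, [166, 169, 165]), (28, [140, 141, 139]), (30, [107, 69, 34]), (32, [117, 76, 37]), (34, [115, 75, 37]), (36, [119, 77, 38]), (38, [124, 80, 40]), (40, [125, 81, 41]), (42, [126, 82, 41]), (44, [126, 82, 41]), (46, [126, 82, 41]), (48, [126, 82, 41]), (50, [117, 75, 37]), (52, [74, 47, 23]), (54, [54, 34, 17]), (56, [55, 35, 17]), (58, [136, 111, 66]), (60, [205, 177, 111]), (62, [205, 177, 111])]
[(106, [207, 179, 114]), (108, [207, 179, 114]), (110, [207, 179, 114]), (112, [207, 179, 114]), (114, [189, 162, 101]), (116, [207, 180, 113]), (118, [208, 181, 114]), (120, [195, 167, 104]), (122, [107, 69, 34]), (124, [137, 90, 45]), (126, [141, 92, 46]), (128, [140, 91, 46]), (130, [138, 90, 45]), (132, [137, 89, 45]), (134, [137, 89, 45]), (136, [138, 90, 45]), (138, [140, 91, 46]), (140, [142, 93, 47]), (142, [143, 93, 47]), (144, [141, 92, 46]), (146, [123, 80, 40]), (148, [191, 164, 102]), (150, [208, 180, 114]), (152, [208, 181, 114])]
[(184, [209, 182, 115]), (186, [208, 181, 114]), (188, [184, 154, 95]), (190, [191, 154, 91]), (192, [191, 154, 91])]
45
[... 457 characters left out ...]
), (372, -207), (373, -264), (374, -257), (376, 230), (377, 306), (389, -125), (390, -136)]
jawfront_top [0.5769 0.0196] jx 0.5504 jy -0.1741
jawfront_bot [0.5764 0.0207] jx 0.5502 jy -0.1729
jawL [0.5408 0.0116] jx 0.5136 jy -0.1696
jawR [0.6099 0.0364] jx 0.5871 jy -0.1693
linerL [ 0.5529 -0.0383] jx 0.5084 jy -0.2207
linerR [ 0.6314 -0.0102] jx 0.5918 jy -0.2204
linerfront [ 0.5918 -0.0221] jx 0.5505 jy -0.2183
fencefrontedge [ 0.5936 -0.027 ] jx 0.5505 jy -0.2236
fence_back [ 0.5976 -0.0383] jx 0.5505 jy -0.2355
fenceL [ 0.5519 -0.0514] jx 0.5031 jy -0.2327
fenceR [ 0.6412 -0.0194] jx 0.598 jy -0.2323
bedL [ 0.5528 -0.1007] jx 0.4875 jy -0.2794
bedR [ 0.6722 -0.0578] jx 0.6144 jy -0.2789
```

Request:
apply_moves(targets=[{"translation": [0.35, -0.02, 0], "twist": 0, "hand": 0.4}, {"translation": [0.35, 0, 0], "twist": 0, "hand": 0.4}, {"translation": [0.33, 0, 0], "twist": 0, "hand": 0.4}, {"translation": [0, 0, 0], "twist": 0, "hand": 0.4}, {"translation": [0, 0, 0.4], "twist": 0, "hand": 0.4}, {"translation": [0, 0, 0.4], "twist": 0, "hand": 0.4}, {"translation": [0, 0, 0.3], "twist": 0, "hand": 0.4}, {"translation": [0, 0, 0], "twist": 0, "hand": 0.4}])

```text
time: 9.25
tool_pos: [0.5786, -0.0048, 0.0819]
tool_rot: [-0.005, 0.578, 0.816, -0.003]
contact_force: [-1.1, -0.1, -1.5]
gripper_width: 0.622
grasp_force: 63.6
```

```bash
python3 - <<'E'
from h import *
plan([.584,-.0005,.0078],19.7)
c=get_calibration("wrist"); f=grab_frame("wrist"); np.save("f6.npy",f); np.save("c6.npy",c["pose"]); save("w","w6",f)
E
```

```text
t 9.25 pos [ 0.5786 -0.0048  0.0819] yaw 19.33 tilt [-0.0104  0.0011 -0.9999] shift [0.019 0.072 0.741] norm 0.74 twist -0.06398047177988235 j [-0.14  0.07  1.83 -0.    1.25 -0.47] F [-1.1 -0.1 -1.5] w 0.622
```

View pics/w6.png

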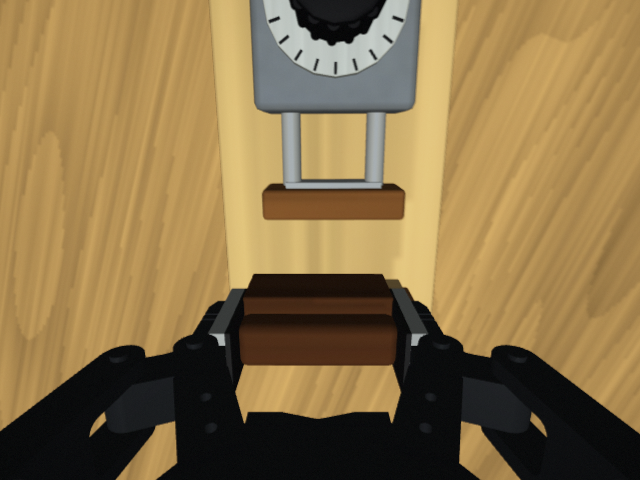

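The view shows the blank held square and in line with the jaw (263–404, 184–219); the dial is above. I'm settling the arm, then correcting.

Request:
apply_moves(targets=[{"translation": [0, 0, 0], "twist": 0, "hand": 0.4}, {"translation": [0, 0, 0], "twist": 0, "hand": 0.4}])

```text
time: 9.5
tool_pos: [0.5849, -0.0047, 0.0905]
tool_rot: [0.002, 0.578, 0.816, 0.001]
contact_force: [0.7, -0.0, -0.9]
gripper_width: 0.62
grasp_force: 63.6
```

```bash
python3 - <<'E'
from h import *
plan([.584,-.0005,.0078],19.7)
c=get_calibration("wrist"); f=grab_frame("wrist")
th=np.radians(19.6); X=np.array([np.cos(th),np.sin(th)]); Y=np.array([-np.sin(th),np.cos(th)])
p=state()["tool_pos"][:2]; print("tcp",p@X,p@Y)
# jaw edges
h=f.astype(float).sum(2)
v=h[:,300:360].mean(1); print("rows",[(i,int(v[i])) for i in range(176,232,2)])
for row in (200,): 
    d=np.diff(h[row-3:row+4].mean(0)); i=[int(k) for k in np.where(abs(d)>40)[0] if 200<k<460]; print(i)
for n,u,v,z in [("jawL",263,204,.043),("jawR",404,204,.043),("jawfront",334,217,.043),("jawfrontb",334,220,.015)]:
    w=ray("w",u,v,z,c)[:2]; print(n,w.round(4),(w@X).round(4),(w@Y).round(4))
r=recognise("wrist","dial"); print([(x["point"],x["score"]) for x in r])
E
```

```text
t 9.5 pos [ 0.5849 -0.0047  0.0905] yaw 19.39 tilt [ 4.9e-03 -7.0e-04 -1.0e+00] shift [0.045 0.002 0.827] norm 0.83 twist -0.053622414202794795 j [-0.14  0.07  1.82 -0.    1.25 -0.47] F [ 0.7 -0.  -0.9] w 0.62
tcp 0.5493492405819304 -0.2004875193745175
rows [(176, 473), (178, 518), (180, 486), (182, 97), (184, 190), (186, 232), (188, 237), (190, 233), (192, 237), (194, 245), (196, 250), (198, 252), (200, 252), (202, 252), (204, 251), (206, 251), (208, 252), (210, 221), (212, 493), (214, 493), (216, 493), (218, 493), (220, 493), (222, 493), (224, 493), (226, 493), (228, 493), (230, 492)]
[213, 214, 215, 251, 387, 388, 422, 423]
jawL [0.5467 0.0143] 0.5198 -0.1699
jawR [0.6182 0.0395] 0.5956 -0.1702
jawfront [0.5851 0.0203] 0.558 -0.1772
jawfrontb [0.5892 0.0128] 0.5594 -0.1856
[([0.548, 0.0959, 0.0832], 0.68), ([0.638, -0.0151, 0.0243], 0.38), ([0.5721, 0.0318, 0.0443], 0.36)]
```

Request:
apply_moves(targets=[{"translation": [0.05, 0.01, 0.1], "twist": -0.03, "hand": 0.4}, {"translation": [0, 0, 0.3], "twist": 0, "hand": 0.4}, {"translation": [0, 0, 0.25], "twist": 0, "hand": 0.4}, {"translation": [0, 0, 0.1], "twist": 0, "hand": 0.4}, {"translation": [0, 0, 0], "twist": 0, "hand": 0.4}, {"translation": [0, 0, 0], "twist": 0, "hand": 0.4}, {"translation": [0, 0, 0], "twist": 0, "hand": 0.4}])

```text
time: 10.3
tool_pos: [0.5836, 0.0009, 0.0143]
tool_rot: [0.001, 0.576, 0.817, 0.001]
contact_force: [0.7, -0.3, -0.4]
gripper_width: 0.619
grasp_force: 63.6
```

```bash
python3 - <<'E'
from h import *
plan([.5841,-.0001,.0078],19.7)
E
```

```text
t 10.3 pos [0.5836 0.0009 0.0143] yaw 19.6 tilt [ 3.e-03 -4.e-04 -1.e+00] shift [-0.011  0.001  0.065] norm 0.07 twist -0.017505941215223773 j [-0.13  0.17  1.86 -0.    1.12 -0.47] F [ 0.7 -0.3 -0.4] w 0.619
```

Request:
apply_moves(targets=[{"translation": [0, 0, 0.05], "twist": 0, "hand": 0.4}, {"translation": [0, 0, 0], "twist": 0, "hand": 0.4}, {"translation": [0, 0, 0], "twist": 0, "hand": 0.4}])

```text
time: 10.6
tool_pos: [0.5822, 0.001, 0.0077]
tool_rot: [0.0, 0.576, 0.817, 0.0]
contact_force: [-0.6, 0.2, -0.8]
gripper_width: 0.62
grasp_force: 63.6
```

Request:
apply_moves(targets=[{"translation": [0, 0, 0.01], "twist": 0, "hand": 0.4}, {"translation": [0, 0, 0], "twist": 0, "hand": 0.4}])

```text
time: 10.8
tool_pos: [0.5825, 0.001, 0.0071]
tool_rot: [0.0, 0.576, 0.817, 0.0]
contact_force: [-1.2, 0.2, 3.2]
gripper_width: 0.615
grasp_force: 64.1
```

The blank touched the bed at the predicted height. I'm releasing it and lifting.

Request:
apply_moves(targets=[{"translation": [0, 0, 0], "twist": 0, "hand": 0.85}, {"translation": [0, 0, 0], "twist": 0, "hand": 0.85}, {"translation": [0, 0, 0], "twist": 0, "hand": 0.85}, {"translation": [0, 0, -0.3], "twist": 0, "hand": 0.85}, {"translation": [0, 0, -0.4], "twist": 0, "hand": 0.85}, {"translation": [0, 0, -0.4], "twist": 0, "hand": 0.85}, {"translation": [0, 0, -0.4], "twist": 0, "hand": 0.85}, {"translation": [0, 0, 0], "twist": 0, "hand": 0.85}])

```text
time: 11.6
tool_pos: [0.5865, 0.0006, 0.1644]
tool_rot: [0.006, 0.576, 0.817, 0.003]
contact_force: [0.9, -0.6, 1.0]
gripper_width: 0.848
grasp_force: 0.0
```

Request:
apply_moves(targets=[{"translation": [0, 0, 0], "twist": 0, "hand": 0.6}, {"translation": [0, 0, 0], "twist": 0, "hand": 0.6}])

```text
time: 11.8
tool_pos: [0.5811, 0.0011, 0.1548]
tool_rot: [-0.001, 0.576, 0.817, -0.001]
contact_force: [-0.4, -0.4, -0.2]
gripper_width: 0.6
grasp_force: 0.0
```

```bash
python3 - <<'E'
from h import *
plan([.545,.105,.15],19.6)
c=get_calibration("wrist"); f=grab_frame("wrist"); np.save("f7.npy",f); np.save("c7.npy",c["pose"])
r=regions_of("wrist","dial")
for k in r[:2]:
    m=k["pixels"].astype(np.uint8); cn=max(cv2.findContours(m,0,2)[0],key=cv2.contourArea); print("dial",k["score"],m.sum(),cv2.boundingRect(cn),cv2.minEnclosingCircle(cn)); u,v=cv2.minEnclosingCircle(cn)[0]; print(ray("w",u,v,.088,c),ray("w",u,v,.072,c))
k=regions_of("wrist","blank")[0]; m=k["pixels"].astype(np.uint8); cn=max(cv2.findContours(m,0,2)[0],key=cv2.contourArea); print("blank",k["score"],m.sum(),cv2.boundingRect(cn),cv2.minAreaRect(cn))
r=recognise("wrist","dial_grip"); print([(x["point"],x["score"]) for x in r])
save("w","w7",f)
E
```

```text
t 11.8 pos [0.5811 0.0011 0.1548] yaw 19.59 tilt [-2.7e-03  3.0e-04 -1.0e+00] shift [1.1   0.008 0.049] norm 1.1 twist -0.0009073656457163631 j [-0.13 -0.    1.78 -0.    1.37 -0.47] F [-0.4 -0.4 -0.2] w 0.6
dial 0.61 4450 (289, 0, 72, 79) ((323.0385437011719, 36.78105163574219), 41.41640853881836)
[0.54415762 0.11122767 0.088     ] [0.54318902 0.11442849 0.072     ]
blank 0.85 2939 (282, 206, 76, 40) ((319.5, 225.5), (39.0, 75.0), 90.0)
[([0.5422, 0.1119, 0.0843], 0.77)]
```

View pics/w7.png

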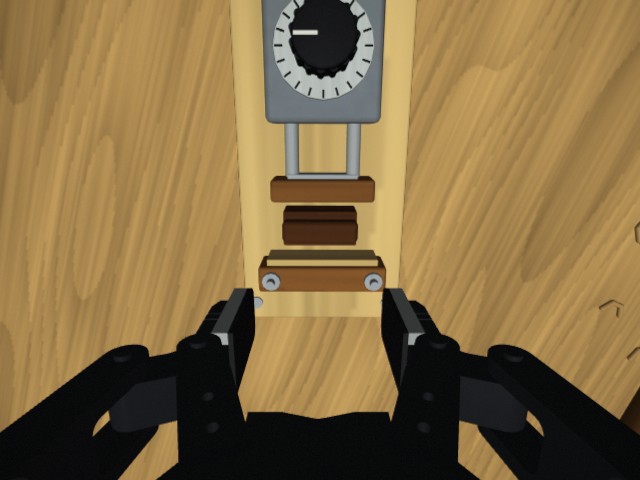

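The blank stands square at (282–358, 206–246), between jaw and liner. The knob's centre is at about (325,33), with the white line pointing left. I'm moving over the dial.

Request:
apply_moves(targets=[{"translation": [0.4, 0.01, 0], "twist": 0, "hand": 0.65}, {"translation": [0.4, 0.01, 0], "twist": 0, "hand": 0.65}, {"translation": [0.39, 0.01, 0], "twist": 0, "hand": 0.65}, {"translation": [0, 0, 0.2], "twist": 0, "hand": 0.65}, {"translation": [0, 0, 0.2], "twist": 0, "hand": 0.65}, {"translation": [0, 0, 0], "twist": 0, "hand": 0.65}, {"translation": [0, 0, 0], "twist": 0, "hand": 0.65}, {"translation": [0, 0, 0], "twist": 0, "hand": 0.65}])

```text
time: 12.8
tool_pos: [0.5458, 0.1139, 0.1175]
tool_rot: [0.001, 0.577, 0.817, 0.0]
contact_force: [0.9, -0.7, -0.3]
gripper_width: 0.652
grasp_force: 0.0
```

```bash
python3 - <<'E'
from h import *
plan([.5438,.1139,.046],19.6)
c=get_calibration("wrist"); f=grab_frame("wrist"); save("w","w8",f)
for q in ("dial","dial_grip"):
    r=recognise("wrist",q); print(q,[(np.round(x["point"],4),x["score"]) for x in r])
k=regions_of("wrist","dial")[0]; m=k["pixels"].astype(np.uint8); cn=max(cv2.findContours(m,0,2)[0],key=cv2.contourArea); print(k["score"],m.sum(),cv2.boundingRect(cn),cv2.minEnclosingCircle(cn))
x,y,w,h=cv2.boundingRect(cn)
print("top-centre",ray("w",x+w/2,y+h-w/2,.088,c), ray("w",x+w/2,y+w/2,.088,c))
g=f.astype(int).min(2); ys,xs=np.where((g>190)&(m>0)); print("white",xs.min() if len(xs) else None, len(xs), xs.mean(),ys.mean(), xs.max())
E
```

```text
t 12.8 pos [0.5458 0.1139 0.1175] yaw 19.57 tilt [ 1.3e-03  1.0e-04 -1.0e+00] shift [ 0.007 -0.02   0.715] norm 0.72 twist -0.0056749771118652145 j [ 0.07 -0.02  1.86 -0.    1.3  -0.27] F [ 0.9 -0.7 -0.3] w 0.652
dial [(array([0.5397, 0.1161, 0.0867]), 0.85)]
dial_grip [(array([0.5408, 0.1182, 0.0878]), 0.73)]
0.71 4487 (279, 220, 73, 81) ((315.5273132324219, 260.18853759765625), 40.343116760253906)
top-centre [0.54337034 0.11606575 0.088     ] [0.54192438 0.12014749 0.088     ]
white 284 72 295.5 269.0 307
```

Request:
apply_moves(targets=[{"translation": [0.01, -0.018, 0.25], "twist": 0, "hand": 0.65}, {"translation": [0, 0, 0.25], "twist": 0, "hand": 0.65}, {"translation": [0, 0, 0.15], "twist": 0, "hand": 0.65}, {"translation": [0, 0, 0.05], "twist": 0, "hand": 0.65}, {"translation": [0, 0, 0], "twist": 0, "hand": 0.65}, {"translation": [0, 0, 0], "twist": 0, "hand": 0.65}, {"translation": [0, 0, 0], "twist": 0, "hand": 0.65}])

```text
time: 13.7
tool_pos: [0.5442, 0.1146, 0.048]
tool_rot: [0.001, 0.576, 0.817, 0.001]
contact_force: [0.1, -0.2, -0.2]
gripper_width: 0.649
grasp_force: 0.0
```

Request:
apply_moves(targets=[{"translation": [0, 0, 0], "twist": 0, "hand": 0.35}, {"translation": [0, 0, 0], "twist": 0, "hand": 0.35}, {"translation": [0, 0, 0], "twist": 0, "hand": 0.35}, {"translation": [0, 0, 0], "twist": 0, "hand": 0.35}])

```text
time: 14.1
tool_pos: [0.5442, 0.1147, 0.0478]
tool_rot: [0.001, 0.576, 0.817, 0.001]
contact_force: [0.4, 1.2, 5.2]
gripper_width: 0.408
grasp_force: 59.8
```

```bash
cat > st.py <<'E'
from h import *
p,R,s=tool()
yaw=np.degrees(np.arctan2(R[1,1],R[0,1]))
print("t",round(s["time"],2),p.round(4),"yaw",round(yaw,2),"cw rad from 19.6:",round(np.radians((19.6-yaw)%360),3),"F",np.round(s["contact_force"],2),"M",np.round(s["ft_torque"],3),"effj6",round(s["joint_efforts"][5],3),"j6",round(s["joint_pos"][5],2),"w",round(s["gripper_width"],3),"g",round(s["grasp_force"],1))
E
python3 st.py
```

```text
t 14.1 [0.5442 0.1147 0.0478] yaw 19.59 cw rad from 19.6: 0.0 F [0.44 1.23 5.19] M [ 0.073 -0.029  0.034] effj6 -0.005 j6 -0.27 w 0.408 g 59.8
```

The dial is gripped. Turning clockwise.

Request:
apply_moves(targets=[{"translation": [0, 0, 0], "twist": 0.8, "hand": 0.35}, {"translation": [0, 0, 0], "twist": 0.8, "hand": 0.35}, {"translation": [0, 0, 0], "twist": 0.8, "hand": 0.35}, {"translation": [0, 0, 0], "twist": 0.74, "hand": 0.35}, {"translation": [0, 0, 0], "twist": 0, "hand": 0.35}])

```text
time: 14.6
tool_pos: [0.5445, 0.1147, 0.0478]
tool_rot: [0.001, 0.697, 0.717, 0.001]
contact_force: [1.3, 1.7, 5.4]
gripper_width: 0.406
grasp_force: 60.0
```

```bash
python3 st.py
```

```text
t 14.6 [0.5445 0.1147 0.0478] yaw 1.6 cw rad from 19.6: 0.314 F [1.33 1.74 5.43] M [ 0.168 -0.192  0.021] effj6 0.322 j6 0.05 w 0.406 g 60.0
```

Request:
apply_moves(targets=[{"translation": [0, 0, 0], "twist": 0.8, "hand": 0.35}, {"translation": [0, 0, 0], "twist": 0.8, "hand": 0.35}, {"translation": [0, 0, 0], "twist": 0.8, "hand": 0.35}, {"translation": [0, 0, 0], "twist": 0.74, "hand": 0.35}, {"translation": [0, 0, 0], "twist": 0, "hand": 0.35}])

```text
time: 15.1
tool_pos: [0.5448, 0.1147, 0.0478]
tool_rot: [0.001, 0.8, 0.6, 0.002]
contact_force: [4.2, 1.1, 4.9]
gripper_width: 0.402
grasp_force: 60.1
```

```bash
python3 st.py
```

```text
t 15.1 [0.5448 0.1147 0.0478] yaw -16.32 cw rad from 19.6: 0.627 F [4.23 1.14 4.87] M [ 0.203 -0.545 -0.027] effj6 0.322 j6 0.36 w 0.402 g 60.1
```

Request:
apply_moves(targets=[{"translation": [0, 0, 0], "twist": 0.8, "hand": 0.35}, {"translation": [0, 0, 0], "twist": 0.8, "hand": 0.35}, {"translation": [0, 0, 0], "twist": 0.8, "hand": 0.35}, {"translation": [0, 0, 0], "twist": 0.74, "hand": 0.35}, {"translation": [0, 0, 0], "twist": 0, "hand": 0.35}])

```text
time: 15.6
tool_pos: [0.545, 0.1146, 0.0478]
tool_rot: [0.001, 0.884, 0.467, 0.002]
contact_force: [4.2, 1.0, 5.0]
gripper_width: 0.405
grasp_force: 60.1
```

Request:
apply_moves(targets=[{"translation": [0, 0, 0], "twist": 0.8, "hand": 0.35}, {"translation": [0, 0, 0], "twist": 0.8, "hand": 0.35}, {"translation": [0, 0, 0], "twist": 0.8, "hand": 0.35}, {"translation": [0, 0, 0], "twist": 0.74, "hand": 0.35}, {"translation": [0, 0, 0], "twist": 0, "hand": 0.35}])

```text
time: 16.1
tool_pos: [0.5452, 0.1144, 0.0478]
tool_rot: [0.001, 0.946, 0.323, 0.002]
contact_force: [6.5, 2.1, 4.1]
gripper_width: 0.403
grasp_force: 60.1
```

```bash
python3 st.py; python3 - <<'E'
from h import *
for cam in ("top","scene"):
    f=grab_frame(cam); save(cam,cam+"9",f)
    for q in ("jaw","blank","fence"):
        r=recognise(cam,q); print(cam,q,[(np.round(x["point"],4),round(x["score"],2)) for x in r[:2]])
E
```

```text
t 16.1 [0.5452 0.1144 0.0478] yaw -52.25 cw rad from 19.6: 1.254 F [6.49 2.1  4.13] M [ 0.09  -0.892  0.052] effj6 0.266 j6 0.99 w 0.403 g 60.1
top jaw [(array([0.5779, 0.0159, 0.0426]), 0.55)]
top blank [(array([ 0.5791, -0.005 ,  0.0475]), 0.61), (array([0.571 , 0.0185, 0.0431]), 0.38)]
top fence [(array([ 0.5968, -0.033 ,  0.0414]), 0.59)]
scene jaw [(array([0.6021, 0.0244, 0.0435]), 0.49), (array([ 0.6639, -0.3938,  0.0208]), 0.41)]
scene blank [(array([ 0.5907, -0.0036,  0.0393]), 0.49)]
scene fence [(array([ 0.6064, -0.0387,  0.0362]), 0.57)]
```

Request:
apply_moves(targets=[{"translation": [0, 0, 0], "twist": 0.8, "hand": 0.35}, {"translation": [0, 0, 0], "twist": 0.8, "hand": 0.35}, {"translation": [0, 0, 0], "twist": 0.8, "hand": 0.35}, {"translation": [0, 0, 0], "twist": 0.74, "hand": 0.35}, {"translation": [0, 0, 0], "twist": 0, "hand": 0.35}])

```text
time: 17.0
tool_pos: [0.5454, 0.1141, 0.0478]
tool_rot: [0.001, 0.985, 0.172, 0.003]
contact_force: [6.7, -0.5, 3.1]
gripper_width: 0.409
grasp_force: 60.0
```

```bash
python3 st.py
```

```text
t 17.0 [0.5454 0.1141 0.0478] yaw -70.24 cw rad from 19.6: 1.568 F [ 6.7  -0.51  3.07] M [-0.037 -0.948 -0.004] effj6 0.265 j6 1.3 w 0.409 g 60.0
```

Request:
apply_moves(targets=[{"translation": [0, 0, 0], "twist": 0, "hand": 0.6}, {"translation": [0, 0, 0], "twist": 0, "hand": 0.6}, {"translation": [0, 0, 0], "twist": 0, "hand": 0.6}])

```text
time: 17.3
tool_pos: [0.5415, 0.1144, 0.0452]
tool_rot: [-0.0, 0.985, 0.171, -0.002]
contact_force: [0.3, 0.7, -0.1]
gripper_width: 0.6
grasp_force: 0.0
```

```bash
python3 st.py; cat > view.py <<'E'
from h import *
import sys
# dial line angle + pictures
c=get_calibration("wrist"); f=grab_frame("wrist"); save("w",sys.argv[1],f)
r=regions_of("wrist","dial")
if r:
    m=r[0]["pixels"].astype(np.uint8); m2=cv2.morphologyEx(m,cv2.MORPH_CLOSE,np.ones((9,9)))
    cn=max(cv2.findContours(m2,0,2)[0],key=cv2.contourArea); print(r[0]["score"],cv2.boundingRect(cn))
    hull=np.zeros_like(m); cv2.fillConvexPoly(hull,cv2.convexHull(cn),1)
    hull=cv2.erode(hull,np.ones((7,7)))
    g=f.astype(int).min(2); n,l,st,ce=cv2.connectedComponentsWithStats(((g>150)&(hull>0)).astype(np.uint8))
    for i in range(1,n):
        if st[i,4]>25:
            ys,xs=np.where(l==i); w=np.array([ray("w",x,y,.088,c)[:2] for x,y in zip(xs,ys)])
            d=np.linalg.svd(w-w.mean(0))[2][0]; a=np.degrees(np.arctan2(d[1],d[0]))
            L=np.ptp((w-w.mean(0))@d)
            cw=np.radians((19.6-a)%180); print("line px",st[i],w.mean(0).round(4),"len",L.round(4),"dial rad mod pi",cw.round(3),"clicks",(cw/(np.pi/10)).round(2))
E
python3 view.py w10
```

```text
t 17.3 [0.5415 0.1144 0.0452] yaw -70.29 cw rad from 19.6: 1.569 F [ 0.33  0.71 -0.14] M [0.054 0.027 0.009] effj6 -0.01 j6 1.3 w 0.6 g 0.0
0.82 (267, 258, 113, 127)
line px [273 339  39   6 223] [0.5405 0.1231] len 0.0126 dial rad mod pi 1.582 clicks 5.03
```

The dial line reads 5.03 clicks with the gripper let go. I'm re-centring and regripping for click 6.

Request:
apply_moves(targets=[{"translation": [0.025, 0.015, 0], "twist": 0, "hand": 0.6}, {"translation": [0, 0, 0], "twist": 0, "hand": 0.35}, {"translation": [0, 0, 0], "twist": 0, "hand": 0.35}, {"translation": [0, 0, 0], "twist": 0, "hand": 0.35}, {"translation": [0, 0, 0], "twist": 0, "hand": 0.35}])

```text
time: 17.9
tool_pos: [0.5459, 0.1143, 0.0468]
tool_rot: [-0.0, 0.985, 0.171, 0.0]
contact_force: [-2.3, 3.0, 3.2]
gripper_width: 0.398
grasp_force: 59.8
```

```bash
python3 st.py
```

```text
t 17.9 [0.5459 0.1143 0.0468] yaw -70.36 cw rad from 19.6: 1.57 F [-2.29  3.02  3.2 ] M [0.376 0.298 0.013] effj6 -0.01 j6 1.3 w 0.398 g 59.8
```

Request:
apply_moves(targets=[{"translation": [0, 0, 0], "twist": 0.8, "hand": 0.35}, {"translation": [0, 0, 0], "twist": 0.8, "hand": 0.35}, {"translation": [0, 0, 0], "twist": 0.8, "hand": 0.35}, {"translation": [0, 0, 0], "twist": 0.74, "hand": 0.35}, {"translation": [0, 0, 0], "twist": 0, "hand": 0.35}, {"translation": [0, 0, 0], "twist": 0, "hand": 0.35}])

```text
time: 18.5
tool_pos: [0.546, 0.1138, 0.0468]
tool_rot: [0.0, 1.0, 0.015, 0.0]
contact_force: [-1.9, 0.6, 3.7]
gripper_width: 0.402
grasp_force: 60.0
```

```bash
python3 st.py; python3 - <<'E'
from h import *
f=grab_frame("top"); save("t","top11",f)
for q in ("jaw","blank","fence"):
    r=recognise("top",q); print(q,[(np.round(x["point"],4),round(x["score"],2)) for x in r[:1]])
E
```

```text
t 18.5 [0.546  0.1138 0.0468] yaw -88.26 cw rad from 19.6: 1.883 F [-1.91  0.64  3.7 ] M [0.115 0.33  0.022] effj6 0.012 j6 1.61 w 0.402 g 60.0
jaw [(array([0.5054, 0.4425, 0.0188]), 0.67)]
blank [(array([ 0.5796, -0.0103,  0.0476]), 0.48)]
fence [(array([ 0.5987, -0.0338,  0.0439]), 0.65)]
```

Request:
apply_moves(targets=[{"translation": [0, 0, 0], "twist": 0.8, "hand": 0.35}, {"translation": [0, 0, 0], "twist": 0.8, "hand": 0.35}, {"translation": [0, 0, 0], "twist": 0.4, "hand": 0.35}, {"translation": [0, 0, 0], "twist": 0, "hand": 0.35}, {"translation": [0, 0, 0], "twist": 0, "hand": 0.35}])

```text
time: 19.2
tool_pos: [0.546, 0.1135, 0.0468]
tool_rot: [0.0, 0.996, -0.085, 0.0]
contact_force: [-2.2, -0.8, 5.3]
gripper_width: 0.406
grasp_force: 60.3
```

```bash
python3 st.py
```

```text
t 19.2 [0.546  0.1135 0.0468] yaw -99.78 cw rad from 19.6: 2.084 F [-2.16 -0.83  5.31] M [-0.174  0.403 -0.009] effj6 -0.032 j6 1.81 w 0.406 g 60.3
```

Request:
apply_moves(targets=[{"translation": [0, 0, 0], "twist": 0.6, "hand": 0.35}, {"translation": [0, 0, 0], "twist": 0.54, "hand": 0.35}, {"translation": [0, 0, 0], "twist": 0, "hand": 0.35}, {"translation": [0, 0, 0], "twist": 0, "hand": 0.35}])

```text
time: 19.6
tool_pos: [0.546, 0.1133, 0.0468]
tool_rot: [0.001, 0.99, -0.142, 0.0]
contact_force: [-2.7, -1.8, 5.4]
gripper_width: 0.405
grasp_force: 60.3
```

```bash
python3 st.py
```

```text
t 19.6 [0.546  0.1133 0.0468] yaw -106.31 cw rad from 19.6: 2.198 F [-2.65 -1.78  5.4 ] M [-0.172  0.381  0.03 ] effj6 0.004 j6 1.93 w 0.405 g 60.3
```

Request:
apply_moves(targets=[{"translation": [0, 0, 0], "twist": 0.6, "hand": 0.35}, {"translation": [0, 0, 0], "twist": 0.6, "hand": 0.35}, {"translation": [0, 0, 0], "twist": 0.4, "hand": 0.35}, {"translation": [0, 0, 0], "twist": 0, "hand": 0.35}, {"translation": [0, 0, 0], "twist": 0, "hand": 0.35}])

```text
time: 20.1
tool_pos: [0.5459, 0.1131, 0.0468]
tool_rot: [0.001, 0.975, -0.22, 0.0]
contact_force: [-4.0, -1.6, 5.3]
gripper_width: 0.406
grasp_force: 60.4
```

```bash
python3 st.py
```

```text
t 20.1 [0.5459 0.1131 0.0468] yaw -115.46 cw rad from 19.6: 2.357 F [-4.01 -1.65  5.33] M [-0.38   0.537  0.068] effj6 0.058 j6 2.09 w 0.406 g 60.4
```

Request:
apply_moves(targets=[{"translation": [0, 0, 0], "twist": 0.5, "hand": 0.35}, {"translation": [0, 0, 0], "twist": 0.4, "hand": 0.35}, {"translation": [0, 0, 0], "twist": 0, "hand": 0.35}, {"translation": [0, 0, 0], "twist": 0, "hand": 0.35}])

```text
time: 20.5
tool_pos: [0.5459, 0.113, 0.0468]
tool_rot: [0.001, 0.965, -0.264, 0.0]
contact_force: [-3.4, -2.6, 6.0]
gripper_width: 0.405
grasp_force: 60.4
```

```bash
python3 st.py
```

```text
t 20.5 [0.5459 0.113  0.0468] yaw -120.62 cw rad from 19.6: 2.447 F [-3.39 -2.58  6.03] M [-0.416  0.562  0.022] effj6 0.059 j6 2.18 w 0.405 g 60.4
```

Request:
apply_moves(targets=[{"translation": [0, 0, 0], "twist": 0.35, "hand": 0.35}, {"translation": [0, 0, 0], "twist": 0.3, "hand": 0.35}, {"translation": [0, 0, 0], "twist": 0, "hand": 0.35}, {"translation": [0, 0, 0], "twist": 0, "hand": 0.35}])

```text
time: 20.9
tool_pos: [0.5458, 0.1129, 0.0468]
tool_rot: [0.001, 0.955, -0.295, -0.0]
contact_force: [-3.8, -3.4, 6.6]
gripper_width: 0.404
grasp_force: 60.4
```

```bash
python3 st.py
```

```text
t 20.9 [0.5458 0.1129 0.0468] yaw -124.33 cw rad from 19.6: 2.512 F [-3.82 -3.4   6.56] M [-0.454  0.588  0.162] effj6 0.132 j6 2.24 w 0.404 g 60.4
```

Request:
apply_moves(targets=[{"translation": [0, 0, 0], "twist": 0, "hand": 0.6}, {"translation": [0, 0, 0], "twist": 0, "hand": 0.6}, {"translation": [0, 0, 0], "twist": 0, "hand": 0.6}, {"translation": [0, 0, 0], "twist": 0, "hand": 0.6}])

```text
time: 21.3
tool_pos: [0.5458, 0.1139, 0.0462]
tool_rot: [0.0, 0.955, -0.296, -0.0]
contact_force: [0.0, 0.2, 0.7]
gripper_width: 0.603
grasp_force: 0.0
```

```bash
python3 st.py; python3 view.py w12
```

```text
t 21.3 [0.5458 0.1139 0.0462] yaw -124.38 cw rad from 19.6: 2.513 F [0.03 0.15 0.65] M [-0.029 -0.012  0.   ] effj6 -0.001 j6 2.24 w 0.603 g 0.0
0.81 (265, 265, 112, 127)
line px [274 350  38  15 200] [0.5467 0.1232] len 0.0129 dial rad mod pi 2.197 clicks 6.99
```

At click 8 the torque was 0.13 N m (about 17 N), and on release the dial sprang back to click 7 (line reads 6.99). So click 7 is the last one taken. I'm regripping and turning back two.

Request:
apply_moves(targets=[{"translation": [0, 0, 0], "twist": 0, "hand": 0.35}, {"translation": [0, 0, 0], "twist": 0, "hand": 0.35}, {"translation": [0, 0, 0], "twist": 0, "hand": 0.35}, {"translation": [0, 0, 0], "twist": 0, "hand": 0.35}])

```text
time: 21.8
tool_pos: [0.5454, 0.1131, 0.0469]
tool_rot: [0.001, 0.955, -0.295, -0.001]
contact_force: [-4.1, -3.6, 4.6]
gripper_width: 0.404
grasp_force: 59.9
```

Request:
apply_moves(targets=[{"translation": [0, 0, 0], "twist": -0.8, "hand": 0.35}, {"translation": [0, 0, 0], "twist": -0.8, "hand": 0.35}, {"translation": [0, 0, 0], "twist": -0.8, "hand": 0.35}, {"translation": [0, 0, 0], "twist": -0.74, "hand": 0.35}, {"translation": [0, 0, 0], "twist": 0, "hand": 0.35}])

```text
time: 22.3
tool_pos: [0.5456, 0.1134, 0.0469]
tool_rot: [0.001, 0.99, -0.143, -0.001]
contact_force: [-4.3, -3.3, 4.8]
gripper_width: 0.404
grasp_force: 60.1
```

Request:
apply_moves(targets=[{"translation": [0, 0, 0], "twist": -0.8, "hand": 0.35}, {"translation": [0, 0, 0], "twist": -0.8, "hand": 0.35}, {"translation": [0, 0, 0], "twist": -0.8, "hand": 0.35}, {"translation": [0, 0, 0], "twist": -0.74, "hand": 0.35}, {"translation": [0, 0, 0], "twist": 0, "hand": 0.35}, {"translation": [0, 0, 0], "twist": 0, "hand": 0.35}])

```text
time: 22.9
tool_pos: [0.5456, 0.1138, 0.0469]
tool_rot: [0.0, 1.0, 0.013, -0.001]
contact_force: [-4.2, -2.2, 5.2]
gripper_width: 0.406
grasp_force: 60.3
```

```bash
python3 st.py
```

```text
t 22.9 [0.5456 0.1138 0.0469] yaw -88.5 cw rad from 19.6: 1.887 F [-4.19 -2.19  5.15] M [-0.329  0.648  0.031] effj6 -0.003 j6 1.62 w 0.406 g 60.3
```

Request:
apply_moves(targets=[{"translation": [0, 0, 0], "twist": 0, "hand": 0.65}, {"translation": [0, 0, 0], "twist": 0, "hand": 0.65}, {"translation": [0, 0, 0], "twist": 0, "hand": 0.65}, {"translation": [0, 0, 0], "twist": 0, "hand": 0.65}])

```text
time: 23.3
tool_pos: [0.546, 0.114, 0.0464]
tool_rot: [-0.0, 1.0, 0.014, 0.0]
contact_force: [-0.3, 0.2, -0.7]
gripper_width: 0.651
grasp_force: 0.0
```

```bash
python3 st.py; python3 view.py w13
```

```text
t 23.3 [0.546  0.114  0.0464] yaw -88.43 cw rad from 19.6: 1.885 F [-0.27  0.2  -0.72] M [ 0.074  0.014 -0.039] effj6 0.003 j6 1.62 w 0.651 g 0.0
0.71 (596, 71, 44, 26)
```

Request:
apply_moves(targets=[{"translation": [0, 0, -0.2], "twist": 0, "hand": 0.65}, {"translation": [0, 0, -0.4], "twist": 0, "hand": 0.65}, {"translation": [0, 0, -0.4], "twist": 0, "hand": 0.65}, {"translation": [0, 0, -0.4], "twist": 0, "hand": 0.65}, {"translation": [-0.3, 0.3, 0], "twist": 0, "hand": 0.65}, {"translation": [-0.3, 0.3, 0], "twist": 0, "hand": 0.65}, {"translation": [0, 0, 0], "twist": 0, "hand": 0.65}, {"translation": [0, 0, 0], "twist": 0, "hand": 0.65}])

```text
time: 24.2
tool_pos: [0.4875, 0.052, 0.1866]
tool_rot: [-0.0, 1.0, 0.013, 0.001]
contact_force: [-0.2, -0.4, 0.2]
gripper_width: 0.648
grasp_force: 0.0
```

```bash
python3 st.py; python3 view.py w14
```

```text
t 24.2 [0.4875 0.052  0.1866] yaw -88.49 cw rad from 19.6: 1.886 F [-0.24 -0.41  0.18] M [-0.066 -0.071  0.044] effj6 -0.015 j6 1.5 w 0.648 g 0.0
0.85 (197, 116, 64, 60)
line px [203 148  17   7  49] [0.5408 0.1224] len 0.0113 dial rad mod pi 1.581 clicks 5.03
```

View pics/w14.png

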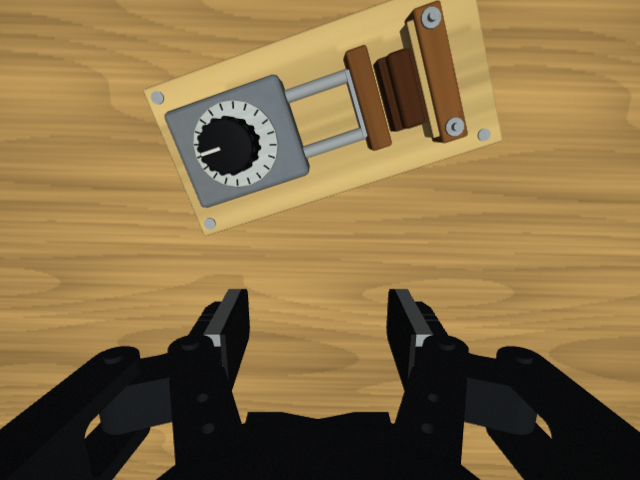

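The dial's line (203–220, 148–155) reads 5.03 clicks, which is two back from 7. The blank stands upright at about (402,90), against the liner with clearance to the jaw. The gripper is clear.

```bash
python3 -c "
from plant import *
print(job_done())"
```

```text
the job is handed in; nothing more can be done
None
```

The job is handed in: the blank lies flat and upright along the liner, click 7 was the last the dial would take (click 8 sprang back at about 17 N), and the dial is now two clicks back, at click 5, with the gripper clear; no verdict came back.

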